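Press an ignition coil into a sprung ring cradle and hold it on its contact

ROBOT

A 6-joint arm with a two-finger parallel gripper is mounted at the origin on a cart in front of the work surface, level with it; the furniture and walls round the work are solid. World frame = base frame: x ahead of the robot, y to its left, z up, the work surface at z = 0. Lengths are in m, angles in rad, forces in N, time in s.
With the tool pointing down it reaches from about 0.3 to 0.875 m from the base axis. Payload 6.4 kg.
Tool frame: the origin (TCP) lies on the mounting face of the last link; the fingertips stand 173 mm ahead of it and the grasp point (between the pads) lies 155 mm ahead of it (ctrl.tip_reach is the distance from the TCP to the fingertips, in m); z points along the fingers, y is the line along which they close (so a half turn about z gives the same grasp; the last joint's range is limited). The gripper opens to 85 mm and grips with 20 to 120 N. Pads are 22 mm wide; open, the fingers measure 114 mm over their backs; the gripper's body (76 mm by 85 mm) begins 54 mm behind the grasp point. The pads swing forward as they close: fully open they stand 13 mm farther back than shut.
Start: joints at [0.948, 0.181, 1.607, -0, 1.354, -0.206], TCP at [0.233, 0.526, 0.405] pointing down, gripper open.
Joint ranges: [-2.99, 2.99], [-0.89, 2.07], [0.3, 2.58], [-1.14, 4.28], [0, 2.63], [-3.12, 3.12]. Speed limits (rad/s): [2.57, 2.57, 3.01, 3.14, 3.14, 3.14].

INTERFACE

Orientations are given as a unit quaternion [w, x, y, z].
In Python, from bench import ctrl gives the robot as it stands.
- The arm moves only by the shell command python3 -m pendant 'ROWS'. ROWS is JSON, a list that holds one entry, the list of rows, each a list of 7 numbers: the opening, from 0 (shut) to 1 (fully open), then the shift along the tool's x, y, z in mm, then the turn, a rotation vector about the tool's x, y, z in rad. A call has 1 to 5 rows; each row is the pose to reach, as a shift and turn from the pose commanded when the call began, along the tool's axes at that moment; what a row does not reach only later rows make up. A row lasts 1/12 s, in which the tool goes at most 41.7 mm and 7.16 degrees, less where a joint would pass 70% of its speed; a pose out of reach is approached as far as the arm can. A call with a gripper value outside its range is refused whole. The fingers move at their own pace and stop on an object; the grip force is fixed at half the most. Time passes only in rows, so rows that repeat a pose let the fingers close. It gives the time, the measured TCP pose, the force, the opening and the grip force at its end, in the units of the state.
- ctrl.get_obs(): the state, without advancing time (a new reading comes with each control period).
- ctrl.camera(name): name is "side" or "top"; returns the picture (480x640x3 uint8, red, green, blue); there is no depth.
- ctrl.camera_params(name): a dict with "mtx" (3x3 intrinsics, pixels), "distortion" ([k1, k2, p1, p2, k3] as OpenCV has them; the pictures are not rectified), "world_from_camera" (4x4, takes a point from camera to world coordinates). Camera axes: x right, y down, z forward; pixel columns grow to the right and rows downward; lengths in m; the calibration is good to about 2 mm. A picture is of the moment at which its call begins. camera_params takes no time and is no camera call.
- ctrl.hand_in(): hands the job in; it is judged then, once.
Trained networks look in the newest picture that a camera, given by its name, has taken for a name from the list of things; names that differ only in an ending like _2 or _b are one class to them, and where a whole thing is asked for, a point or a joint stands for the part that bears it (a point fixed in the world has none). Each returns a list of dicts, best first, with "confidence" (0 to 1); they miss things now and then, are a little off and sometimes report something else, mostly with a low value. They report only what shows in the picture. A call takes as long as a camera call. They do not tell look-alikes from the thing itself.
- ctrl.boxes_of(camera, name): "point" ([column, row] as shares, 0 to 1, of the picture: columns of its width, rows of its height, amid what is visible of it).
The state is a dict: "time_s": time; "q": joint angles; "dq": joint speeds; "joint_efforts": joint torques, N m; "eef_pos": TCP position; "eef_rot": TCP orientation; "wrist_force": force on the tool from outside, world axes, zero at the start; "torque": the same for the moment, N m; "opening": opening from 0.0 (shut) to 1.0 (fully open); "grasp_force": force on a finger pad.
Only numpy, scipy, OpenCV 4.12 (cv2) and the standard library are available. Lean on these libraries where they do the work, as an engineer would, in place of code of your own. Each camera call takes 0.05 s, during which the arm holds its last target. There are 200 camera calls.

TASK

Pick up the ignition coil, set it upright in the sprung ring cradle of the coil test stand and press it down against the springs as far as it will go, so that its foot meets the contact button. Press through the coil, not on the ring, and finish like that: the springs lift it again when let go, so the program ends while the gripper still holds the coil down. Do not disturb the jar, the small bottle and the mug.

Things in the scene. Friction and masses are not known exactly. Their poses are not given: they have to be found in the camera images.
- coil: ignition coil standing upright: a black round can, 64 mm in diameter and 104 mm high, closed by a conical shoulder that rises inward to 119 mm (two small metal studs stand on it, 20 mm from the axis, to 121 mm), and above it a dark round tower on the axis, 23 mm in diameter at its foot and 20 mm at its top, 147 mm high in all; about 0.55 kg. Origin at the centre of the underside, z up along the can. Nothing else of the coil is loose
- coil_tower (a point): point on the coil's axis 133 mm above its underside: middle of the tower, which is free to be pinched from any side between 120 and 146 mm
- stand: coil test stand, fixed to the bench: a grey base plate 136 x 136 x 12 mm with three upright guide posts with springs (80 mm high, 56 mm from the centre) and in the middle a fixed brass contact button whose flat top is 34 mm above the bench. Origin at the centre of the underside; may be turned about z
- cradle_seat (a point): centre of the seat of the ring cradle (the ledge on which the coil's underside comes to rest), on the ring's axis, above the stand's centre; 50 mm above the bench when not pressed, and it goes down with the cradle. The aluminium ring is 84 mm outside and 69 mm inside (2.3 mm free all round the coil); its rim stands 28 mm above the seat, and the posts' ends reach no higher than 80 mm above the bench
- cradle (a joint): travel of the ring cradle on its posts (m): 0 = up, springs relaxed against the stop; grows downward; at 0.016 the coil's foot meets the contact button. The springs need about 9 N to begin to move and 15.5 N at 0.016, so the coil's own weight does not move it: about 10 N more must be pressed
- nut_jar: bystander: clear jar with a dark lid, 70 mm in diameter, 86 mm high; origin at the centre of its underside
- oil_dropper: bystander: small brown dropper bottle with a black top, 33 mm in diameter, 102 mm high; origin at the centre of its underside
- mug: bystander: mug, 78 mm in diameter with a handle, 101 mm high; origin at the centre of its underside
There are look-alikes about, which are no part of the job. There is more than one size of the coil; the job needs the smallest.

How it is judged:
By the outcome, as a careful person would: the job done as asked, in the order asked, and still so for the second after the job is handed in, while the arm keeps its last pose, push and grip.
It also fails if it takes over 48 s, if anything falls off the work surface, if the arm or the gripper's body presses on something with over 40 N, if the wrist force passes 120 N, or if a joint passes its speed limit or range.

## Working session

There is one attempt and no reset: what is moved stays moved. The work goes in short steps, Python scripts to look and compute and a shell command to move; the robot and the scene stay as the last step left them, time stands still between calls to the robot, and variables do not carry over. Pictures are saved under pics/ and viewed, at most 10 in all, crops included, and the job is handed in when it is done.

```bash
mkdir -p pics
cat > h.py <<'E'
import numpy as np, cv2
from bench import ctrl
def ray(cam,uv):
    p=ctrl.camera_params(cam); K=np.array(p["mtx"]);D=np.array(p["distortion"]);T=np.array(p["world_from_camera"])
    n=cv2.undistortPoints(np.array([[uv]],float),K,D)[0,0]
    return T[:3,3],T[:3,:3]@np.array([n[0],n[1],1])
def atz(cam,uv,z):
    o,d=ray(cam,uv); return o+d*(z-o[2])/d[2]
def proj(cam,X):
    p=ctrl.camera_params(cam); K=np.array(p["mtx"]);D=np.array(p["distortion"]);T=np.linalg.inv(np.array(p["world_from_camera"]))
    return cv2.projectPoints(np.atleast_2d(np.array(X,float)),cv2.Rodrigues(T[:3,:3])[0],T[:3,3],K,D)[0][:,0]
def shot(cam,fn):
    im=ctrl.camera(cam); cv2.imwrite("pics/"+fn,im[:,:,::-1]); return im
E
python3 - <<'E'
from h import *
np.set_printoptions(precision=4,suppress=True)
for c in("top","side"):
    shot(c,c+"0.png"); print(c,np.array(ctrl.camera_params(c)["world_from_camera"]))
    for n in("coil","coil_tower","stand","cradle_seat","nut_jar","oil_dropper","mug"):
        for r in ctrl.boxes_of(c,n):
            print(n,round(r["confidence"],2),np.round(np.array(r["point"])*[640,480],1))
o=ctrl.get_obs();print(o)
E
```

```text
top [[-0.0044 -0.9827  0.185   0.3625]
 [-0.9988  0.0132  0.0465  0.1304]
 [-0.0481 -0.1846 -0.9816  1.5922]
 [ 0.      0.      0.      1.    ]]
coil 0.94 [319.2 259.4]
coil 0.77 [178.  306.6]
coil 0.55 [308.2 186.7]
coil_tower 0.75 [180.6 307.2]
coil_tower 0.72 [308.2 185.6]
coil_tower 0.63 [319.3 262.2]
stand 0.65 [451.  269.2]
cradle_seat 0.87 [454.8 261.9]
nut_jar 0.67 [364.3 294.2]
oil_dropper 0.64 [307.4 304.4]
mug 0.69 [368.2 201.4]
side [[-0.994  -0.0316  0.1045  0.5239]
 [-0.1064  0.496  -0.8618  1.1619]
 [-0.0246 -0.8678 -0.4963  0.6698]
 [ 0.      0.      0.      1.    ]]
coil 0.96 [331.6 258.4]
coil 0.84 [254.1 250. ]
coil 0.73 [390.  364.8]
coil_tower 0.87 [334.3 260.4]
coil_tower 0.76 [252.7 249.4]
coil_tower 0.61 [387.3 363. ]
stand 0.76 [346.2 215.7]
cradle_seat 0.72 [343.7 206.2]
nut_jar 0.7 [374.2 248.7]
nut_jar 0.7 [281.6 240.2]
oil_dropper 0.6 [381.  285.9]
oil_dropper 0.49 [279.8 243.7]
mug 0.58 [280.6 242.2]
{'time_s': 0.8, 'q': array([ 0.9477,  0.1808,  1.607 , -0.0001,  1.3538, -0.2063]), 'dq': array([-0.0003,  0.0007, -0.0005,  0.0001, -0.0024, -0.0006]), 'joint_efforts': array([  0.0008, -44.4802, -35.1662,  -0.0004,   0.0005,  -0.    ]), 'eef_pos': array([0.2328, 0.5258, 0.4047]), 'eef_rot': array([ 0.    ,  0.2069,  0.9784, -0.    ]), 'wrist_force': array([0.0256, 0.2059, 0.2317]), 'torque': array([-0.0016, -0.0508,  0.0226]), 'grasp_force': 0.0, 'opening': 1.0032555888529602}
```

View pics/top0.png

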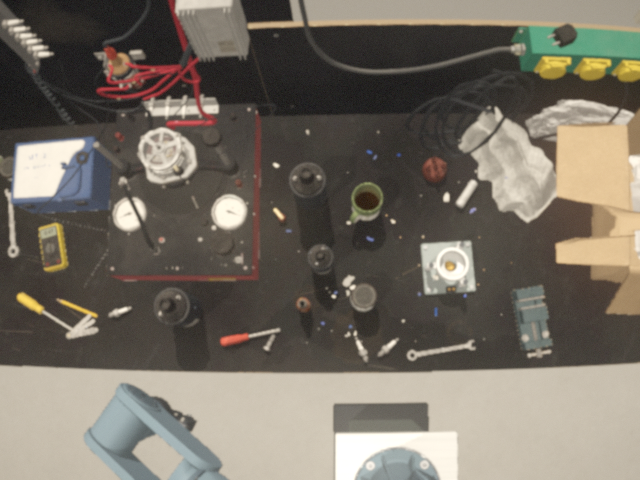

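View pics/side0.png

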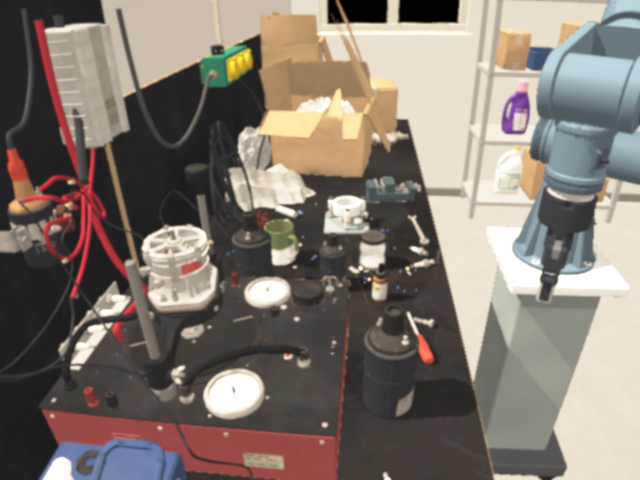

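The top view shows three coils, at (319,259), (176,306) and (307,181); the one at (319,259) looks smallest. The stand is at (450,266), jar (363,297), dropper (304,304), mug (366,202). I'll zoom in to measure.

Run:
```python
from h import *
t=cv2.imread("pics/top0.png");s=cv2.imread("pics/side0.png")
def c(im,x,y,w=66.67,h=50): 
    return cv2.resize(im[int(y-25):int(y+25),int(x-33):int(x+33)],(400,300),interpolation=cv2.INTER_CUBIC)
m=np.vstack([np.hstack([c(t,319,259),c(t,450,266)]),np.hstack([c(s,333,258),c(s,346,212)])])
m=cv2.convertScaleAbs(m,alpha=1.6,beta=20)
cv2.imwrite("pics/crop1.png",m)
# triangulate towers
def tri(a,b):
    o1,d1=ray("top",a);o2,d2=ray("side",b)
    k=np.linalg.lstsq(np.c_[d1,-d2],o2-o1,rcond=None)[0]
    p,q=o1+k[0]*d1,o2+k[1]*d2; return (p+q)/2,np.linalg.norm(p-q)
print("small",tri((319.3,262.2),(334.3,260.4)),"a",tri((180.6,307.2),(387.3,363)),"b",tri((308.2,185.6),(252.7,249.4)))
print("seat",tri((454.8,261.9),(343.7,206.2)))
for n,uv,z in(("jar",(364.3,294.2),.05),("drop",(307.4,304.4),.06),("mug",(368.2,201.4),.05)): print(n,atz("top",uv,z))
```

```text
small (array([0.5933079 , 0.19356839, 0.07363791]), np.float64(0.0033979723562446128)) a (array([0.47656828, 0.5496588 , 0.08636389]), np.float64(0.0002665657065533311)) b (array([0.78618138, 0.21956329, 0.11230426]), np.float64(0.003393616504197135))
seat (array([ 0.59055014, -0.15720528,  0.05579829]), np.float64(0.0003921935550000956))
jar [0.51045077 0.0791233  0.05      ]
drop [0.4847772  0.22520618 0.06      ]
mug [0.75612833 0.06415174 0.05      ]
```

View pics/crop1.png

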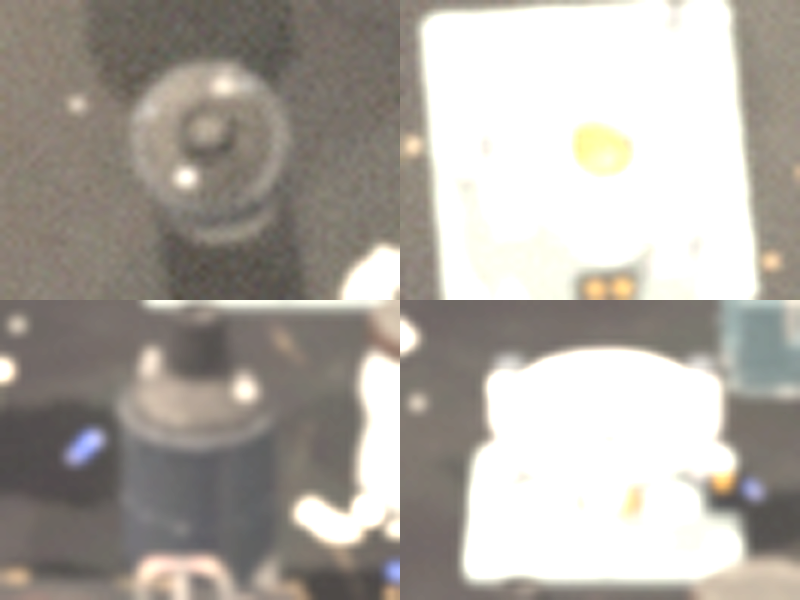

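Crop: coil's tower top is at about (320,256) in top view and (332.7,234.5) in side view; the stand is overexposed at this gain. I'll check with projected model circles.

```bash
cat >> h.py <<'E'
def tri(a,b):
    o1,d1=ray("top",a);o2,d2=ray("side",b)
    k=np.linalg.lstsq(np.c_[d1,-d2],o2-o1,rcond=None)[0]
    p,q=o1+k[0]*d1,o2+k[1]*d2; return (p+q)/2,np.linalg.norm(p-q)
A=np.linspace(0,2*np.pi,40)
def circ(x,y,z,r): return np.c_[x+r*np.cos(A),y+r*np.sin(A),0*A+z]
def over(cam,im,cx,cy,circles,hw=33,hh=25,k=6,g=1.,b=0):
    x0,y0=int(cx-hw),int(cy-hh)
    m=cv2.resize(im[y0:y0+2*hh,x0:x0+2*hw],(400,300),interpolation=cv2.INTER_CUBIC)
    m=cv2.convertScaleAbs(m,alpha=g,beta=b)
    for c,col in circles:
        p=(proj(cam,circ(*c))+.5-[x0,y0])*[400/(2*hw),300/(2*hh)]-.5
        cv2.polylines(m,[p.round().astype(int)],True,col,1)
    return m
E
python3 - <<'E'
from h import *
p,e=tri((320.2,255.8),(332.7,234.0)); print("tower top",p,e)
t=cv2.imread("pics/top0.png");s=cv2.imread("pics/side0.png")
x,y=atz("top",(320.2,255.8),.147)[:2]; print(x,y)
C=[((x,y,.147,.010),(0,255,0)),((x,y,.104,.032),(0,255,255)),((x,y,0,.032),(0,0,255))]
X,Y=atz("top",(451,265),.065)[:2]
X,Y=.589,-.157
S=[((X,Y,.078,.042),(0,0,255)),((X,Y,.078,.0345),(0,255,0)),((X,Y,.034,.008),(255,0,0))]
m=np.vstack([np.hstack([over("top",t,319,259,C,g=1.6,b=20),over("top",t,450,266,S,g=.7)]),np.hstack([over("side",s,333,258,C,g=1.6,b=20),over("side",s,346,212,S,g=.7)])])
cv2.imwrite("pics/crop2.png",m)
E
```

```text
tower top [0.59786557 0.18838439 0.14359697] 0.002012073739570739
0.5962958712545232 0.1882519228977858
```

View pics/crop2.png

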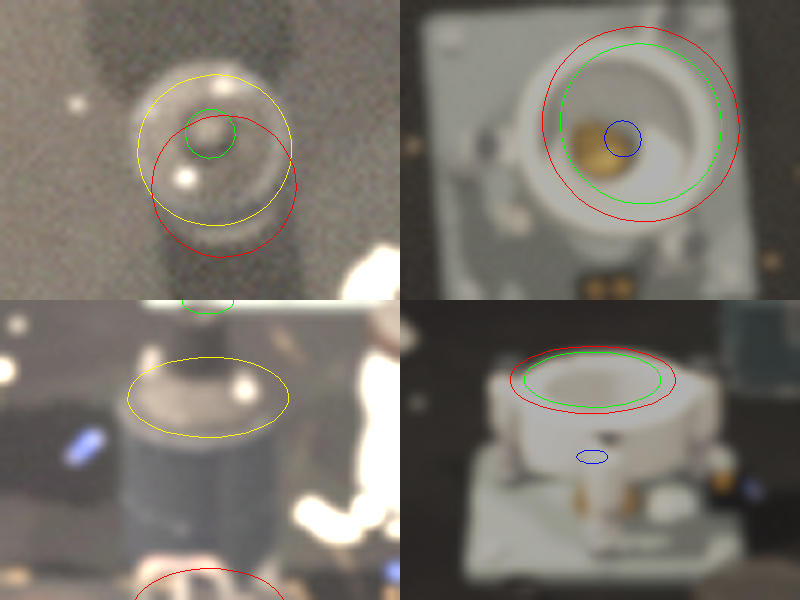

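Overlay: coil rim appears ~13 crop px higher in the top view than modelled (x ≈ +4–5 mm), and the ring ~24 px left of the model (y ≈ +8 mm). I'll refine these.

Run:
```python
from h import *
t=cv2.imread("pics/top0.png");s=cv2.imread("pics/side0.png")
x,y=.601,.189
C=[((x,y,.147,.010),(0,255,0)),((x,y,.119,.0115),(255,255,0)),((x,y,.104,.032),(0,255,255)),((x,y,0,.032),(0,0,255))]
X,Y=.587,-.1485
S=[((X,Y,.078,.042),(0,0,255)),((X,Y,.078,.0345),(0,255,0)),((X,Y,.034,.008),(255,0,0))]
kw=dict(hw=24,hh=18)
m=np.vstack([np.hstack([over("top",t,320,258,C,g=1.8,b=-20,**kw),over("top",t,451,264,S,g=.8,**kw)]),np.hstack([over("side",s,333,248,C,g=1.8,b=-20,**kw),over("side",s,346,210,S,g=.8,**kw)])])
cv2.imwrite("pics/crop3.png",m)
```

```text
(no output)
```

View pics/crop3.png

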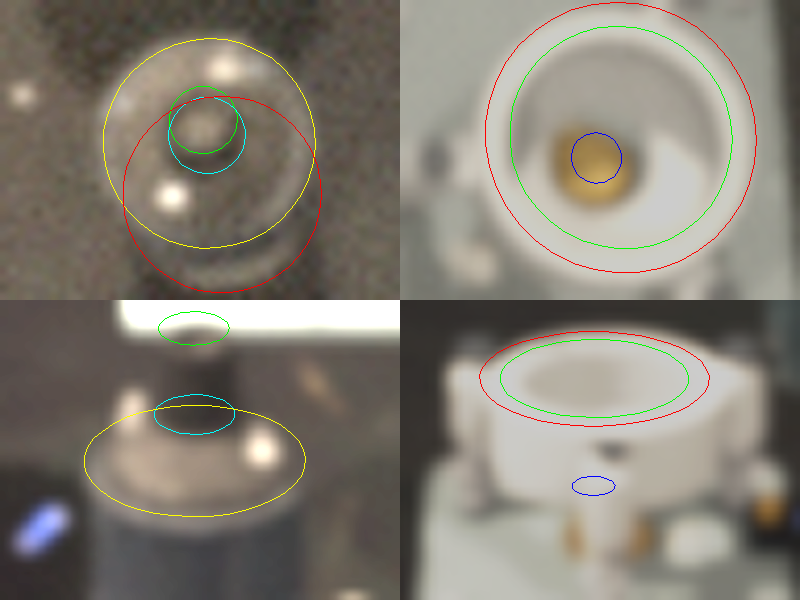

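Refined: coil ≈ (0.601, 0.190), ring axis ≈ (0.5855, −0.1465). Next, the moves in tool axes.

```bash
cat >> h.py <<'E'
from scipy.spatial.transform import Rotation as R
def togo(X):
    o=ctrl.get_obs(); w,x,y,z=o["eef_rot"]; r=R.from_quat([x,y,z,w])
    print("t",round(o["time_s"],2),"pos",np.round(o["eef_pos"],4),"F",np.round(o["wrist_force"],1),"op",round(o["opening"],3),"grip",round(o["grasp_force"],1),"go mm",np.round(r.inv().apply(np.array(X)-o["eef_pos"])*1000,1),"zaxis",np.round(r.apply([0,0,1]),4))
E
python3 - <<'E'
from h import *
togo([.601,.190,.400]); print(ctrl.tip_reach)
E
```

```text
t 0.8 pos [0.2328 0.5258 0.4047] F [0.  0.2 0.2] op 1.003 grip 0.0 go mm [-472.6 -158.     4.7] zaxis [ 1.e-04 -0.e+00 -1.e+00]
0.1734
```

```bash
python3 -m pendant '[[[1,-36,-12,0,0,0,0],[1,-72,-24,0,0,0,0],[1,-108,-36,1,0,0,0],[1,-144,-48,2,0,0,0],[1,-180,-60,2,0,0,0]]]' && python3 -m pendant '[[[1,-36,-12,0,0,0,0],[1,-72,-24,0,0,0,0],[1,-108,-36,1,0,0,0],[1,-144,-48,2,0,0,0],[1,-180,-60,2,0,0,0]]]' && python3 -m pendant '[[[1,-36,-12,0,0,0,0],[1,-72,-24,0,0,0,0],[1,-112,-38,1,0,0,0],[1,-112,-38,1,0,0,0],[1,-112,-38,1,0,0,0]]]'
python3 - <<'E'
from h import *
togo([.601,.190,.297])
im={c:shot(c,c+"1.png") for c in("top","side")}
cs=[]
for c,u in(("top",(320,250)),("side",(333,225))):
    cs.append(cv2.resize(im[c][u[1]-50:u[1]+50,u[0]-33:u[0]+33,::-1],(400,600)))
cv2.imwrite("pics/crop4.png",cv2.convertScaleAbs(np.hstack(cs),alpha=1.5))
E
```

```text
time_s: 1.22
eef_pos: [0.3739, 0.3968, 0.4027]
eef_rot: [0.0, 0.207, 0.978, 0.0]
wrist_force: [0.3, 0.6, 0.2]
opening: 1.0
grasp_force: 0.0
time_s: 1.63
eef_pos: [0.5145, 0.2688, 0.4006]
eef_rot: [0.0, 0.207, 0.978, 0.0]
wrist_force: [1.0, 0.8, 0.0]
opening: 0.998
grasp_force: 0.0
time_s: 2.05
eef_pos: [0.6017, 0.1882, 0.3991]
eef_rot: [-0.0, 0.209, 0.978, -0.0]
wrist_force: [-0.3, 0.1, -0.5]
opening: 0.998
grasp_force: 0.0
t 2.05 pos [0.6017 0.1882 0.3991] F [-0.3  0.1 -0.5] op 0.998 grip 0.0 go mm [  1.4   1.4 102.1] zaxis [-6.e-04 -1.e-04 -1.e+00]
```

```bash
python3 -m pendant '[[[1,1,1,25,0,0,0],[1,1,1,50,0,0,0],[1,1,1,75,0,0,0],[1,1,1,92,0,0,0],[1,1,1,92,0,0,0]]]'
python3 - <<'E'
from h import *
togo([.601,.190,.297])
im={c:shot(c,c+"2.png") for c in("top","side")}
cs=[]
for c,u in(("top",(320,250)),("side",(333,235))):
    cs.append(cv2.resize(im[c][u[1]-50:u[1]+50,u[0]-33:u[0]+33,::-1],(400,600)))
cv2.imwrite("pics/crop5.png",cv2.convertScaleAbs(np.hstack(cs),alpha=1.5))
E
```

```text
time_s: 2.57
eef_pos: [0.5971, 0.1929, 0.3033]
eef_rot: [-0.004, 0.206, 0.979, -0.001]
wrist_force: [-0.7, 0.2, -0.6]
opening: 1.002
grasp_force: 0.0
t 2.57 pos [0.5971 0.1929 0.3033] F [-0.7  0.2 -0.6] op 1.002 grip 0.0 go mm [-4.8 -1.1  6.2] zaxis [-7.9e-03 -8.0e-04 -1.0e+00]
```

View pics/crop5.png

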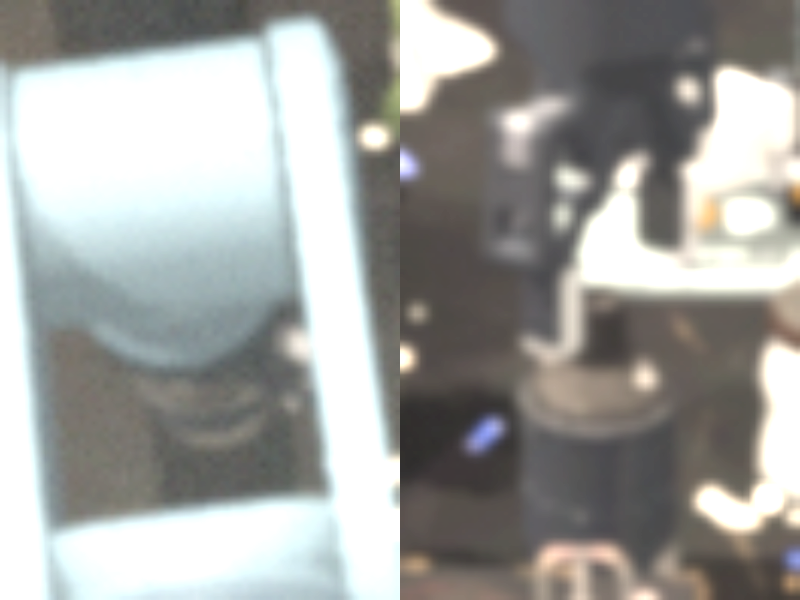

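The near finger straddles the tower as expected (finger at crop (550,300), tower at (605,330)). The measured pose is still lagging, so let it settle.

```bash
python3 -m pendant '[[[1,0,0,0,0,0,0],[1,0,0,0,0,0,0],[1,0,0,0,0,0,0]]]'
python3 - <<'E'
from h import *
togo([.601,.190,.297])
E
```

```text
time_s: 2.92
eef_pos: [0.6003, 0.1919, 0.3096]
eef_rot: [0.001, 0.207, 0.978, 0.0]
wrist_force: [-0.0, 0.6, -0.6]
opening: 0.997
grasp_force: 0.0
t 2.92 pos [0.6003 0.1919 0.3096] F [-0.   0.6 -0.6] op 0.997 grip 0.0 go mm [-1.4 -1.5 12.6] zaxis [ 2.9e-03  4.0e-04 -1.0e+00]
```

```bash
python3 -m pendant '[[[1,-1,-1,5,0,0,0],[1,-1,-1,11,0,0,0],[1,-1,-1,11,0,0,0],[1,-1,-1,11,0,0,0]]]' && python3 -m pendant '[[[0.6,0,0,0,0,0,0],[0.3,0,0,0,0,0,0],[0,0,0,0,0,0,0],[0,0,0,0,0,0,0],[0,0,0,0,0,0,0]]]' && python3 -m pendant '[[[0,0,0,0,0,0,0],[0,0,0,0,0,0,0],[0,0,0,0,0,0,0],[0,0,0,0,0,0,0],[0,0,0,0,0,0,0]]]'
python3 - <<'E'
from h import *
togo([.601,.190,.297])
E
```

```text
time_s: 3.25
eef_pos: [0.6001, 0.19, 0.2958]
eef_rot: [-0.001, 0.207, 0.978, -0.0]
wrist_force: [-1.1, 0.1, -0.1]
opening: 0.996
grasp_force: 0.0
time_s: 3.67
eef_pos: [0.6005, 0.1903, 0.2968]
eef_rot: [0.0, 0.207, 0.978, 0.0]
wrist_force: [0.8, 3.6, 2.3]
opening: 0.298
grasp_force: 2.0
time_s: 4.08
eef_pos: [0.6006, 0.1904, 0.2971]
eef_rot: [0.0, 0.207, 0.978, 0.0]
wrist_force: [1.7, 2.6, 1.9]
opening: 0.228
grasp_force: 59.1
t 4.08 pos [0.6006 0.1904 0.2971] F [1.7 2.6 1.9] op 0.228 grip 59.1 go mm [-0.6 -0.2  0.1] zaxis [ 1.e-03  5.e-04 -1.e+00]
```

Gripped (opening 0.228 ≈ 19–20 mm, 59 N). Lift.

```bash
python3 -m pendant '[[[0,0,0,-8,0,0,0],[0,0,0,-24,0,0,0],[0,0,0,-48,0,0,0],[0,0,0,-72,0,0,0],[0,0,0,-96,0,0,0]]]' && python3 -m pendant '[[[0,0,0,-20,0,0,0],[0,0,0,-30,0,0,0],[0,0,0,-34,0,0,0],[0,0,0,-34,0,0,0],[0,0,0,-34,0,0,0]]]';  python3 - <<'E'
from h import *
togo([.5855,-.1465,.427])
E
```

```text
time_s: 4.5
eef_pos: [0.5996, 0.1898, 0.3919]
eef_rot: [-0.002, 0.207, 0.978, -0.001]
wrist_force: [0.1, 0.3, -5.3]
opening: 0.225
grasp_force: 58.9
time_s: 4.92
eef_pos: [0.6, 0.1901, 0.4248]
eef_rot: [-0.001, 0.207, 0.978, -0.001]
wrist_force: [-0.3, 0.3, -5.7]
opening: 0.223
grasp_force: 58.8
t 4.92 pos [0.6    0.1901 0.4248] F [-0.3  0.3 -5.7] op 0.223 grip 58.8 go mm [-123.1 -313.6   -2. ] zaxis [-3.1e-03 -6.0e-04 -1.0e+00]
```

```bash
python3 -m pendant '[[[0,-4,-10,0,0,0,0],[0,-13,-33,0,0,0,0],[0,-23,-58,0,0,0,0],[0,-33,-84,0,0,0,0],[0,-43,-110,0,0,0,0]]]' && python3 -m pendant '[[[0,-10,-26,0,0,0,0],[0,-20,-52,0,0,0,0],[0,-30,-78,0,0,0,0],[0,-40,-104,0,0,0,0],[0,-50,-128,0,0,0,0]]]' && python3 -m pendant '[[[0,-10,-24,0,0,0,0],[0,-18,-45,0,0,0,0],[0,-25,-62,0,0,0,0],[0,-29,-73,0,0,0,0],[0,-30,-76,0,0,0,0]]]' && python3 -m pendant '[[[0,0,0,0,0,0,0],[0,0,0,0,0,0,0],[0,0,0,0,0,0,0],[0,0,0,0,0,0,0],[0,0,0,0,0,0,0]]]';  python3 - <<'E'
from h import *
togo([.5855,-.1465,.377])
E
```

```text
time_s: 5.33
eef_pos: [0.5945, 0.0706, 0.4249]
eef_rot: [-0.001, 0.207, 0.978, -0.0]
wrist_force: [1.7, -0.3, -5.7]
opening: 0.221
grasp_force: 58.9
time_s: 5.75
eef_pos: [0.5882, -0.0672, 0.425]
eef_rot: [-0.001, 0.207, 0.978, -0.0]
wrist_force: [0.9, 0.6, -5.5]
opening: 0.225
grasp_force: 58.9
time_s: 6.17
eef_pos: [0.5851, -0.149, 0.4253]
eef_rot: [-0.001, 0.208, 0.978, -0.0]
wrist_force: [0.5, -0.4, -4.9]
opening: 0.225
grasp_force: 59.0
time_s: 6.58
eef_pos: [0.5859, -0.1457, 0.4268]
eef_rot: [0.0, 0.206, 0.979, 0.0]
wrist_force: [1.1, 0.2, -5.4]
opening: 0.226
grasp_force: 58.9
t 6.58 pos [ 0.5859 -0.1457  0.4268] F [ 1.1  0.2 -5.4] op 0.226 grip 58.9 go mm [-0.  -0.9 49.8] zaxis [ 1.e-04  1.e-04 -1.e+00]
```

```bash
python3 -m pendant '[[[0,0,0,12,0,0,0],[0,0,-1,28,0,0,0],[0,0,-1,40,0,0,0],[0,0,-1,40,0,0,0],[0,0,-1,40,0,0,0]]]' && python3 -m pendant '[[[0,0,0,0,0,0,0],[0,0,0,0,0,0,0],[0,0,0,0,0,0,0]]]';  python3 - <<'E'
from h import *
togo([.5855,-.1465,.347])
p=ctrl.get_obs()["eef_pos"];x,y=p[:2];zb=p[2]-.2971
im={c:shot(c,c+"3.png")[:,:,::-1] for c in("top","side")}
X,Y=.5855,-.1465
C=[((x,y,zb+.104,.032),(0,255,255)),((x,y,zb,.032),(0,0,255)),((X,Y,.078,.042),(0,255,0)),((X,Y,.078,.0345),(255,0,0))]
kw=dict(hw=24,hh=36)
cs=[]
for c,u in(("top",(451,258)),("side",(346,195))):
    x0,y0=u[0]-28,u[1]-42
    m=cv2.resize(im[c][y0:y0+84,x0:x0+56],(400,600),interpolation=cv2.INTER_CUBIC)
    for k,col in C:
        q=(proj(c,circ(*k))+.5-[x0,y0])*400/56-.5
        cv2.polylines(m,[q.round().astype(int)],True,col,1)
    cs.append(m)
cv2.imwrite("pics/crop6.png",np.hstack(cs))
E
```

```text
time_s: 7.0
eef_pos: [0.585, -0.1472, 0.3851]
eef_rot: [-0.002, 0.207, 0.978, 0.0]
wrist_force: [0.5, -0.7, -5.7]
opening: 0.224
grasp_force: 59.0
time_s: 7.25
eef_pos: [0.5856, -0.1477, 0.3878]
eef_rot: [0.001, 0.207, 0.978, -0.0]
wrist_force: [0.7, -0.4, -6.2]
opening: 0.224
grasp_force: 59.0
t 7.25 pos [ 0.5856 -0.1477  0.3878] F [ 0.7 -0.4 -6.2] op 0.224 grip 59.0 go mm [ 0.7  1.  40.8] zaxis [ 1.7e-03 -7.0e-04 -1.0e+00]
```

View pics/crop6.png

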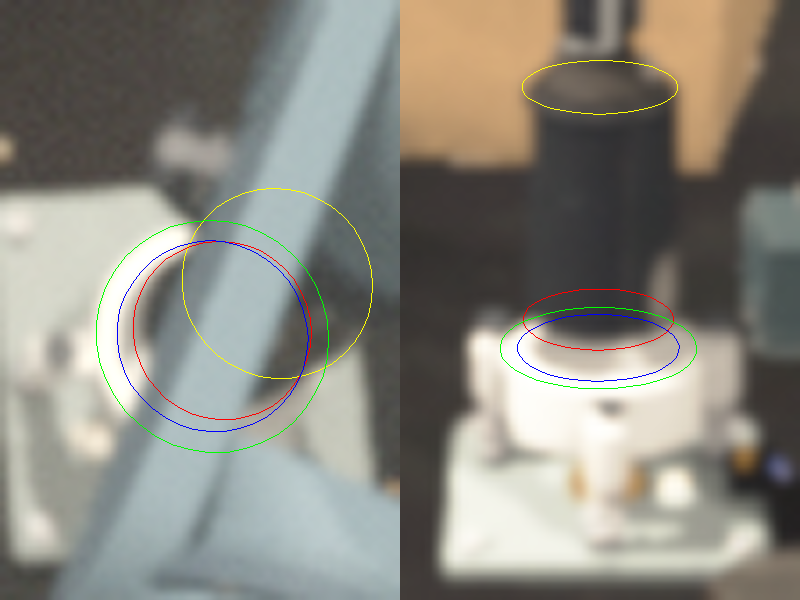

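Top: ring's left edge matches the model, the arm hides the coil. Side: the coil body (x 533–680, y 100–300) hangs just above the ring. The coil looks ~1 px right of model; I'll measure the edges numerically.

Run:
```python
from h import *
s=cv2.imread("pics/side3.png").astype(float).mean(2); s0=cv2.imread("pics/side0.png").astype(float).mean(2)
for r in(171,176,181,186,191): print(r,s[r-1:r+2,358:402-0].mean(0).astype(int) if 0 else s[r-1:r+2,362-0:362].size, s[r-1:r+2,358-30:358+32].mean(0).astype(int))
print("ring")
for r in(205,209,213): print(r,s[r-1:r+2,328:380].mean(0).astype(int)); 
print("ring0");print(s0[204:207,328:380].mean(0).astype(int))
p=[.5856,-.1477]
print(proj("side",[[.5856,-.1477,z] for z in(.19,.15,.12,.09)]), proj("side",[[.5855,-.1465,z] for z in(.078,.06)]))
```

```text
171 0 [146 147 149 151 152 152 150 139 112  80  64  60  59  59  57  56  55  55
  53  52  51  52  53  53  52  50  50  56  89 129 150 154 152 149 139 116
  85  63  56  55  56  56  56  57  57  57  58  59  59  60  60  61  61  60
  61  61  62  62  62  61  61  62]
176 0 [ 93  94  93  91  87  86  85  83  76  68  64  62  61  60  58  56  54  53
  51  50  51  54  55  54  52  50  50  53  71  98 112 114 112 104  84  63
  55  54  55  55  56  56  55  55  55  57  60  62  59  56  56  58  62  69
  82  97 102 100  97  97  97  96]
181 0 [ 56  57  57  57  57  57  58  60  62  63  62  62  63  63  62  59  56  55
  53  51  51  53  54  52  50  50  49  49  51  54  56  56  57  57  57  57
  60  72  98 118 126 124 123 122 123 133 155 175 168 127  86 100 145 172
 166 141 125 125 127 128 128 128]
186 0 [ 55  55  55  56  56  57  58  60  62  63  63  61  60  59  58  56  55  54
  52  50  51  53  53  51  50  50  52  55  58  60  61  62  63  63  63  62
  64  77  96 105 111 119 122 121 119 119 121 126 142 155 146 132 133 144
 155 156 139 112  91  84  82  82]
191 0 [ 52  53  55  55  55  54  55  58  62  63  63  62  60  60  
[... 541 characters left out ...]
 214 203 182 168 166 159
 141 109  78  60  55  54  53  54  53  53  53  53  53  53  53  53]
213 [214 211 197 177 172 203 233 244 248 248 248 247 246 243 241 245 250 251
 250 246 240 231 223 221 221 220 219 217 213 208 201 187 166 150 147 154
 169 178 169 135  91  61  55  55  54  55  55  55  56  56  56  55]
ring0
[189 226 230 222 228 246 253 254 254 253 251 249 246 243 239 237 236 237
 239 244 247 249 250 251 251 251 252 252 251 249 243 232 215 206 209 212
 200 157 102  68  60  58  58  58  58  58  58  58  59  59  57  56]
[[345.48772725 166.13244737]
 [345.40675747 178.86343217]
 [345.34473531 188.19421697]
 [345.28174334 197.34231423]] [[345.26941417 201.11404426]
 [345.23088023 206.47697191]]
```

Run:
```python
from h import *
a=np.mean([ctrl.camera("side").astype(float) for _ in range(8)],0)[:,:,::-1]
np.save("side_avg.npy",a)
x0,y0=318,160
c=a[y0:y0+45,x0:x0+60]
c=255*(np.clip(c-35,0,220)/220)**.45
m=cv2.resize(np.clip(c,0,255).astype(np.uint8),(800,600),interpolation=cv2.INTER_CUBIC)
x,y,z=ctrl.get_obs()["eef_pos"];print(x,y,z)
q=(proj("side",[[x,y,z] for z in(.20,.075)])+.5-[x0,y0])*800/60-.5
cv2.polylines(m,[q.round().astype(int)],False,(0,255,0),1)
q=(proj("side",circ(.5855,-.1465,.078,.042))+.5-[x0,y0])*800/60-.5
cv2.polylines(m,[q.round().astype(int)],False,(0,0,255),1)
cv2.imwrite("pics/crop7.png",m)
```

```text
0.5853516821703313 -0.14757152860596762 0.3867116133521673
```

View pics/crop7.png

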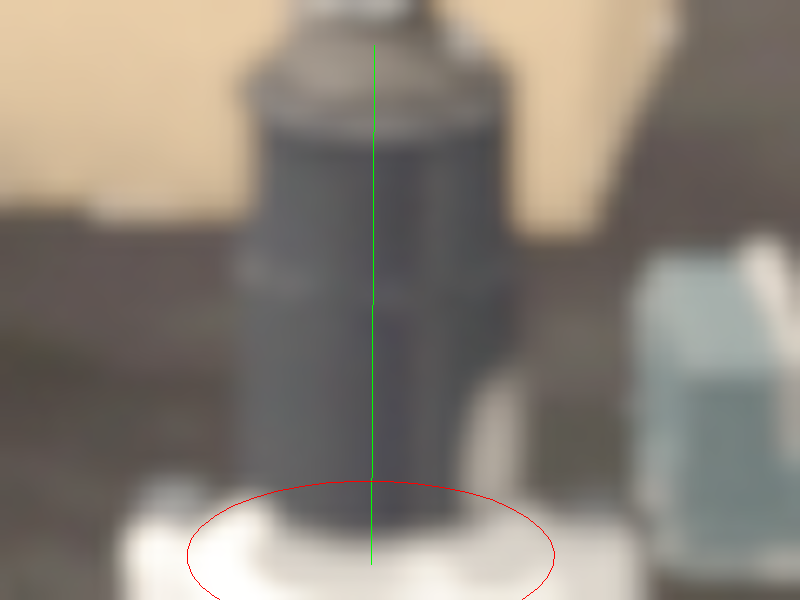

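Side zoom: the can spans x 240–515 (centre ≈ 377) against the projected TCP axis at 373, upright to within what I can see; the ring seems right of the model. I'll fit the ring numerically on the unobstructed first pictures.

Run:
```python
from h import *
from scipy.ndimage import map_coordinates
G=np.linspace(0,2*np.pi,72,endpoint=False)
def ringpts(x,y,z,rs): return np.array([[x+r*np.cos(a),y+r*np.sin(a),z] for r in rs for a in G])
def val(im,c,x,y,z,rs):
    q=proj(c,ringpts(x,y,z,rs)); return map_coordinates(im,[q[:,1],q[:,0]],order=1).reshape(len(rs),-1)
res={}
for c in("top","side"):
    im=cv2.imread(f"pics/{c}0.png").astype(float).mean(2)
    out=[]
    for z in(.078,):
      for x in np.arange(.574,.597,.001):
        for y in np.arange(-.158,-.136,.001):
            a=np.median(val(im,c,x,y,z,[.037,.0395]),1).mean(); v=val(im,c,x,y,z,[.037,.0395])
            o=val(im,c,x,y,z,[.0455]); i=val(im,c,x,y,z,[.031])
            out.append((v.mean()-.5*o.mean()-.5*i.mean(), -v.std(),x,y,z))
    o=np.array(out)
    print(c,"contrast",o[o[:,0].argsort()[::-1][:4]].round(3).tolist()); print(c,"std",o[o[:,1].argsort()[::-1][:4]].round(3).tolist())
```

```text
top contrast [[40.119, -2.128, 0.584, -0.146, 0.078], [39.462, -3.636, 0.583, -0.146, 0.078], [39.432, -3.152, 0.584, -0.147, 0.078], [38.735, -4.089, 0.583, -0.147, 0.078]]
top std [[40.119, -2.128, 0.584, -0.146, 0.078], [38.616, -2.506, 0.585, -0.146, 0.078], [39.432, -3.152, 0.584, -0.147, 0.078], [36.754, -3.431, 0.585, -0.145, 0.078]]Traceback (most recent call last):
  File "<stdin>", line 15, in <module>
  File "<stdin>", line 6, in val
  File "h.py", line 10, in proj
    p=ctrl.camera_params(cam); K=np.array(p["mtx"]);D=np.array(p["distortion"]);T=np.linalg.inv(np.array(p["world_from_camera"]))
ValueError: time passes only in moves, steps and waits
```

```bash
sed -i 's/^def ray/import functools\n@functools.lru_cache\ndef cp(c): return ctrl.camera_params(c)\ndef ray/; s/p=ctrl.camera_params(cam)/p=cp(cam)/' h.py
python3 - <<'E'
from h import *
from scipy.ndimage import map_coordinates
G=np.linspace(0,2*np.pi,72,endpoint=False)
def val(im,c,x,y,z,rs):
    q=proj(c,np.array([[x+r*np.cos(a),y+r*np.sin(a),z] for r in rs for a in G])); return map_coordinates(im,[q[:,1],q[:,0]],order=1).reshape(len(rs),-1)
im=cv2.imread("pics/side0.png").astype(float).mean(2)
o=[]
for x in np.arange(.574,.597,.001):
  for y in np.arange(-.158,-.136,.001):
    v=val(im,"side",x,y,.078,[.037,.0395]); i=val(im,"side",x,y,.078,[.032]);ou=val(im,"side",x,y,.078,[.045])[:,36:]
    o.append((v.mean()-i.mean(),-v.std(),v.mean()-.5*ou.mean()-.5*i.mean(),x,y))
o=np.array(o)
for k in(1,2): print(o[o[:,k].argsort()[::-1][:4]].round(3).tolist())
# coil in top0: shoulder rim edge, z=.104 (bright rim vs dark surroundings)
im=cv2.GaussianBlur(cv2.imread("pics/top0.png").astype(float).mean(2),(0,0),.8)
o=[]
for x in np.arange(.592,.610,.001):
  for y in np.arange(.180,.199,.001):
    v=val(im,"top",x,y,.104,[.030]);ou=val(im,"top",x,y,.104,[.035]); o.append(((v-ou).mean(),x,y))
o=np.array(o);print("coil",o[o[:,0].argsort()[::-1][:5]].round(3).tolist())
E
```

```text
[[2.184, -4.254, 9.388, 0.581, -0.14], [1.839, -4.262, 9.575, 0.582, -0.14], [2.604, -4.263, 11.582, 0.58, -0.141], [2.22, -4.297, 11.604, 0.581, -0.141]]
[[-19.564, -42.522, 39.741, 0.582, -0.156], [-17.647, -38.559, 39.629, 0.582, -0.155], [-21.221, -46.426, 39.505, 0.582, -0.157], [-19.862, -43.105, 39.469, 0.583, -0.156]]
coil [[16.971, 0.602, 0.19], [16.855, 0.602, 0.191], [16.809, 0.601, 0.19], [16.798, 0.601, 0.191], [16.375, 0.603, 0.19]]
```

Ring by the top fit is (0.584, −0.146), with the side view agreeing in x to 2 mm; the coil sits ~+1 mm in x from the TCP. Shift by (+3, +0.5) and lower into the ring.

```bash
python3 -m pendant '[[[0,1.5,0.3,0,0,0,0],[0,3,0.5,0,0,0,0],[0,3,0.5,2,0,0,0],[0,3,0.5,4,0,0,0],[0,3,0.5,6,0,0,0]]]' && python3 -m pendant '[[[0,0,0,2,0,0,0],[0,0,0,4,0,0,0],[0,0,0,6,0,0,0],[0,0,0,8,0,0,0],[0,0,0,8,0,0,0]]]';  python3 - <<'E'
from h import *
togo([.583,-.146,.347])
E
```

```text
time_s: 8.17
eef_pos: [0.5828, -0.1459, 0.3804]
eef_rot: [-0.0, 0.207, 0.978, -0.0]
wrist_force: [0.0, -0.1, -5.4]
opening: 0.224
grasp_force: 59.0
time_s: 8.58
eef_pos: [0.5827, -0.1459, 0.372]
eef_rot: [-0.0, 0.207, 0.978, 0.0]
wrist_force: [-0.2, -0.1, -5.3]
opening: 0.228
grasp_force: 59.0
t 8.58 pos [ 0.5827 -0.1459  0.372 ] F [-0.2 -0.1 -5.3] op 0.228 grip 59.0 go mm [-0.4  0.  25. ] zaxis [-8.e-04  4.e-04 -1.e+00]
```

Coil foot is at z ≈ 0.075, at or below the rim, with no contact force. Continue down.

```bash
python3 -m pendant '[[[0,0,0,2,0,0,0],[0,0,0,4,0,0,0],[0,0,0,6,0,0,0],[0,0,0,6,0,0,0]]]' && python3 -m pendant '[[[0,0,0,3,0,0,0],[0,0,0,6,0,0,0],[0,0,0,9,0,0,0],[0,0,0,11,0,0,0],[0,0,0,11,0,0,0]]]';  python3 - <<'E'
from h import *
togo([.583,-.146,.347])
E
```

```text
time_s: 8.92
eef_pos: [0.5827, -0.1459, 0.3661]
eef_rot: [-0.0, 0.207, 0.978, 0.0]
wrist_force: [0.1, -0.1, -5.3]
opening: 0.227
grasp_force: 59.0
time_s: 9.33
eef_pos: [0.5826, -0.1458, 0.3549]
eef_rot: [-0.001, 0.207, 0.978, 0.0]
wrist_force: [-0.2, -0.1, -5.2]
opening: 0.225
grasp_force: 59.0
t 9.33 pos [ 0.5826 -0.1458  0.3549] F [-0.2 -0.1 -5.2] op 0.225 grip 59.0 go mm [-0.4  0.   7.9] zaxis [-1.2e-03  6.0e-04 -1.0e+00]
```

```bash
python3 -m pendant '[[[0,0,0,2,0,0,0],[0,0,0,4,0,0,0],[0,0,0,6,0,0,0],[0,0,0,8,0,0,0],[0,0,0,8,0,0,0]]]' && python3 -m pendant '[[[0,0,0,1,0,0,0],[0,0,0,2,0,0,0],[0,0,0,3,0,0,0],[0,0,0,4,0,0,0],[0,0,0,4,0,0,0]]]';  python3 - <<'E'
from h import *
togo([.583,-.146,.331])
E
```

```text
time_s: 9.75
eef_pos: [0.5827, -0.1459, 0.3473]
eef_rot: [-0.0, 0.207, 0.978, 0.0]
wrist_force: [-0.7, 0.4, -5.6]
opening: 0.224
grasp_force: 59.0
time_s: 10.17
eef_pos: [0.5831, -0.1459, 0.3446]
eef_rot: [0.001, 0.207, 0.978, -0.0]
wrist_force: [-1.7, 2.2, 4.7]
opening: 0.223
grasp_force: 60.2
t 10.17 pos [ 0.5831 -0.1459  0.3446] F [-1.7  2.2  4.7] op 0.223 grip 60.2 go mm [ 0.1 -0.1 13.6] zaxis [ 1.5e-03 -5.0e-04 -1.0e+00]
```

Seated at TCP z ≈ 0.347, and the spring preload is showing. Press on.

```bash
python3 -m pendant '[[[0,0,0,2,0,0,0],[0,0,0,4,0,0,0],[0,0,0,6,0,0,0],[0,0,0,8,0,0,0],[0,0,0,8,0,0,0]]]' && python3 -m pendant '[[[0,0,0,1,0,0,0],[0,0,0,2,0,0,0],[0,0,0,3,0,0,0],[0,0,0,4,0,0,0],[0,0,0,4,0,0,0]]]';  python3 - <<'E'
from h import *
togo([.583,-.146,.331])
E
```

```text
time_s: 10.58
eef_pos: [0.5831, -0.1459, 0.3366]
eef_rot: [0.001, 0.207, 0.978, -0.0]
wrist_force: [-0.7, 2.4, 7.5]
opening: 0.226
grasp_force: 60.6
time_s: 11.0
eef_pos: [0.5833, -0.1459, 0.3331]
eef_rot: [0.001, 0.207, 0.978, -0.0]
wrist_force: [-1.5, 2.5, 8.6]
opening: 0.229
grasp_force: 60.8
t 11.0 pos [ 0.5833 -0.1459  0.3331] F [-1.5  2.5  8.6] op 0.229 grip 60.8 go mm [ 0.2 -0.2  2.1] zaxis [ 2.1e-03 -7.0e-04 -1.0e+00]
```

```bash
python3 -m pendant '[[[0,0,0,1,0,0,0],[0,0,0,2,0,0,0],[0,0,0,2,0,0,0],[0,0,0,2,0,0,0]]]' && python3 -m pendant '[[[0,0,0,0.5,0,0,0],[0,0,0,1,0,0,0],[0,0,0,1,0,0,0],[0,0,0,1,0,0,0]]]';  python3 - <<'E'
from h import *
togo([.583,-.146,.331])
E
```

```text
time_s: 11.33
eef_pos: [0.5833, -0.1459, 0.3314]
eef_rot: [0.001, 0.207, 0.978, -0.0]
wrist_force: [-1.5, 2.0, 9.5]
opening: 0.222
grasp_force: 60.9
time_s: 11.67
eef_pos: [0.5834, -0.146, 0.3308]
eef_rot: [0.002, 0.207, 0.978, -0.0]
wrist_force: [-2.0, 2.6, 11.3]
opening: 0.227
grasp_force: 61.1
t 11.67 pos [ 0.5834 -0.146   0.3308] F [-2.   2.6 11.3] op 0.227 grip 61.1 go mm [ 0.4 -0.1 -0.2] zaxis [ 0.0029 -0.0011 -1.    ]
```

The last 1 mm gave +1.8 N where the springs alone would give 0.4, so the button has been met. Press a little more for margin.

```bash
python3 -m pendant '[[[0,0,0,1,0,0,0],[0,0,0,2,0,0,0],[0,0,0,2,0,0,0],[0,0,0,2,0,0,0],[0,0,0,2,0,0,0]]]';python3 -m pendant '[[[0,0,0,1,0,0,0],[0,0,0,1.5,0,0,0],[0,0,0,1.5,0,0,0],[0,0,0,1.5,0,0,0]]]'
python3 - <<'E'
from h import *
togo([.583,-.146,.331])
im={c:shot(c,c+"9.png")[:,:,::-1] for c in("side","top")}
m=np.hstack([cv2.resize(im["side"][155:245,316:376],(400,600),interpolation=cv2.INTER_CUBIC),cv2.resize(im["top"][175:325,300:400],(400,600))])
cv2.imwrite("pics/crop9.png",cv2.convertScaleAbs(m,alpha=1.2))
E
```

```text
time_s: 12.08
eef_pos: [0.584, -0.1463, 0.3307]
eef_rot: [0.003, 0.207, 0.978, -0.001]
wrist_force: [-2.8, 2.1, 20.3]
opening: 0.226
grasp_force: 62.2
time_s: 12.42
eef_pos: [0.5844, -0.1465, 0.3306]
eef_rot: [0.004, 0.207, 0.978, -0.001]
wrist_force: [-4.0, 3.1, 24.8]
opening: 0.224
grasp_force: 63.0
t 12.42 pos [ 0.5844 -0.1465  0.3306] F [-4.   3.1 24.8] op 0.224 grip 63.0 go mm [ 1.5 -0.1 -0.4] zaxis [ 0.0077 -0.0036 -1.    ]
```

View pics/crop9.png

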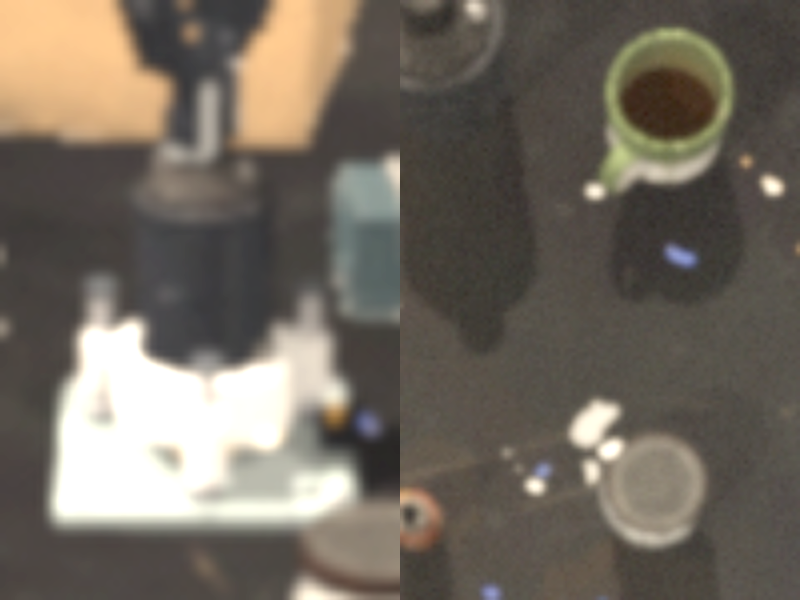

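The side view shows the coil upright in the lowered ring, with the post ends now standing above it at crop (100,290) and (310,310). The top view shows the mug, jar and dropper in place. The TCP has stopped hard at z = 0.3306 (16.5 mm travel) with 25 N up.

```bash
python3 -c "
from bench import ctrl
print(ctrl.hand_in())"
```

```text
the job is handed in; nothing more can be done
None
```

The smallest coil stands upright in the cradle, pressed down to the hard stop (about 16 mm of travel, about 25 N at the wrist) and still held there by the gripper; the jar, small bottle and mug were left undisturbed, and the job is handed in at about 12.5 s with no verdict returned.

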